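Find the rocking crock lid and seat it

ROBOT

A 6-joint arm with a two-finger parallel gripper is mounted at the origin on a cart in front of the work surface, level with it; the furniture and walls round the work are solid. World frame = base frame: x ahead of the robot, y to its left, z up, the work surface at z = 0. Lengths are in m, angles in rad, forces in N, time in s.
With the tool pointing down it reaches from about 0.375 to 0.9 m from the base axis. Payload 3.1 kg.
Tool frame: the origin (TCP) lies midway between the tips of the shut fingers; the grasp point (between the pads) lies grip_point_offset behind it (grip_point_offset is the distance from the TCP to the grasp point, in m); y points along the fingers, z is the direction in which the jaws open and shut, and the axes are right-handed (so a half turn about y gives the same grasp; the last joint's range is limited). The gripper opens to 87 mm and grips with 3 to 60 N. Pads are 19 mm wide; open, the fingers measure 117 mm over their backs; the gripper's body (75 mm by 190 mm) begins 51 mm behind the grasp point.
Start: joints at [0.934, 0.527, 1.433, -0, 1.181, -0.178], TCP at [0.276, 0.561, 0.194] pointing down, gripper open.
Joint ranges: [-3.08, 3.08], [-0.75, 2.2], [0.22, 2.44], [-1.43, 4.57], [0, 2.65], [-2.85, 2.85]. Speed limits (rad/s): [2.79, 2.79, 3.14, 3.14, 3.14, 3.14].

INTERFACE

Orientations are given as a unit quaternion [x, y, z, w].
In Python, from rig import * gives the robot as it stands.
- The arm moves only by the tool jog_arm, never from a script. Its argument "increments" is a list that holds one entry, the list of rows, each a list of 7 numbers: the turn, a rotation vector about the world's x, y, z in degrees, then the shift along the world's x, y, z in m, then the closure, from -1 (fully open) to 1 (shut), so that 0 is half open. In form: [[[rx, ry, rz, x, y, z, jaw], ...]]. A call has 1 to 8 rows; each row is the pose to reach, as a shift and turn from the pose measured when the call began; what a row does not reach only later rows make up. A row lasts 1/10 s, in which the tool goes at most 50 mm and 8.59 degrees, less where a joint would pass 70% of its speed; a pose out of reach is approached as far as the arm can. A call with a gripper value outside its range is refused whole. The fingers move at their own pace and stop on an object; "squeeze" is the grip in N (left out, the last holds). Time passes only in rows, so rows that repeat a pose let the fingers close. It gives the time, the measured TCP pose, the force and the opening at its end, in the units of the state.
- get_obs(): the state, without advancing time (a new reading comes with each control period).
- camera(name): name is "scene" or "top" or "wrist"; returns the picture (420x560x3 uint8, red, green, blue); there is no depth.
- camera_info(name): a dict with "K" (3x3 intrinsics, pixels), "R" (3x3) and "t" (3): a world point X has camera coordinates R X + t. Camera axes: x right, y down, z forward; pixel columns grow to the right and rows downward; lengths in m; the calibration is good to about 2 mm. The wrist camera is an equidistant fisheye: a pixel r from the principal point sees the ray r / f radians off the axis. A picture is of the moment at which its call begins: read the wrist's pose just before it. camera_info takes no time and is no camera call; for the wrist camera it gives the pose at the moment of the call.
- hand_in(): hands the job in, once; it reports no verdict.
The state is a dict: "time": time; "q": joint angles; "joint_velocities": joint speeds; "joint_torque": joint torques, N m; "position": TCP position; "tool_rot": TCP orientation; "ft_force": force on the tool from outside, world axes, zero at the start; "moment": the same for the moment, N m; "grip_width": finger opening in m.
Only numpy, scipy, OpenCV 4.12 (cv2) and the standard library are available. Lean on these libraries where they do the work, as an engineer would, in place of code of your own. Each camera call takes 0.05 s, during which the arm holds its last target.

TASK

One of the four steel lids on the sauce crocks has been put back skewed, with its lip up on the rim. Press down on the lids near their edges with the fingertips until one rocks under them, then nudge that lid sideways by its knob until its lip drops into the mouth and it lies flat and fully home. Do not lift any lid or bear down hard, leave the other three seated, and do not shift the things standing about.

Things in the scene. Friction and masses are not known exactly. Their poses are not given: they have to be found in the camera images.
- crock_1: crock 1 of four identical sauce crocks: white stoneware, round, 102 mm across at the rim, 92 mm high, heavy, fixed where it stands. Origin: centre of its underside, z up; round, so its turn about z means nothing. Its level rim lies 92 mm above the origin and is 12 mm wide; the mouth is 78 mm across
- crock_2: crock 2, same as crock 1 (origin: centre of its underside)
- crock_3: crock 3, same as crock 1 (origin: centre of its underside)
- crock_4: crock 4, same as crock 1 (origin: centre of its underside)
- lid_1: loose round steel lid on crock 1, 0.14 to 0.28 kg. Origin: on its axis, at the underside of the flange; z up along the axis. Flange 100 mm across, top 4.5 mm above the origin; knob on the axis 21 mm across, top at 27 mm, widest from 18 to 24 mm. Below the origin a round lip, 73 mm across, 4 mm deep, fits the mouth (2.5 mm play all round)
- lid_2: lid on crock 2, same as the lid on crock 1. An unseated lid of any crock: lip on the rim at one side; the lid is shifted 6 to 8 mm to that side, tilted 0.07 rad, its edge about 6 mm high there. Pressed with 2 to 5 N near the edge (30 mm or more from the axis, within 40 degrees of the highest point) it rocks down until level, all of it then 4 mm above its seated height
- lid_3: lid on crock 3, same as the lid on crock 1. A seated lid of any crock: its origin 92 mm above the crock's origin, level, and it does not give when pressed anywhere on its top
- lid_4: lid on crock 4, same as the lid on crock 1. An unseated lid of any crock, pushed by the side of its knob from the high side towards the low side (towards the crock's axis), slides with a few N until the lip drops into the mouth; the mouth then stops it
- dip_cup: small round dip cup, 65 mm across, 37 mm high, standing in line with the crocks; bystander. Origin: centre of its underside
- shaker: shaker with a steel cap, 42 mm across, 84 mm high, standing in line with the crocks; bystander. Origin: centre of its underside
- tongs: steel tongs lying flat, 254 mm long along their y, 33 mm wide, 20 mm high; bystander. Origin: centre of the underside
- bench_scraper: bench scraper lying flat, 92 x 123 mm, 16 mm high; bystander. Origin: centre of the underside
- cutlery_roll_1: napkin roll of cutlery, 222 mm long along its y, 42 mm wide, 38 mm high; bystander. Origin: centre of the underside
- cutlery_roll_2: napkin roll of cutlery, 222 mm long along its y, 42 mm wide, 38 mm high; bystander. Origin: centre of the underside
Not all that is in view belongs to the job. Leave any green look-alike of the crock_2 alone.

How it is judged:
On the way:
1. an unseated lid has rocked under the fingertips: pressed down level while its lip still rides on the rim (((contact force between the fingers and lid_1 above 1 N and angle between lid_1's own z axis and vertical below 0.03 rad and z of lid_1 in the frame of crock_1 above 0.095 m) or (contact force between the fingers and lid_2 above 1 N and angle between lid_2's own z axis and vertical below 0.03 rad and z of lid_2 in the frame of crock_2 above 0.095 m) or (contact force between the fingers and lid_3 above 1 N and angle between lid_3's own z axis and vertical below 0.03 rad and z of lid_3 in the frame of crock_3 above 0.095 m) or (contact force between the fingers and lid_4 above 1 N and angle between lid_4's own z axis and vertical below 0.03 rad and z of lid_4 in the frame of crock_4 above 0.095 m))), for 0.1 s.
At the end, for the whole second after the job is handed in: All four lids lie at rest in their crocks: each origin no more than 1.5 mm above the crock's rim plane, within 4 mm of the crock's axis, tilted less than 0.02 rad (z of lid_1 in the frame of crock_1 between 0.09 and 0.0935 m and horizontal distance between lid_1 and crock_1 below 0.004 m and angle between each of lid_1, lid_2, lid_3, lid_4's own z axis and vertical below 0.02 rad and linear speed of each of lid_1, lid_2, lid_3, lid_4 below 0.01 m/s and z of lid_2 in the frame of crock_2 between 0.09 and 0.0935 m and horizontal distance between lid_2 and crock_2 below 0.004 m and z of lid_3 in the frame of crock_3 between 0.09 and 0.0935 m and horizontal distance between lid_3 and crock_3 below 0.004 m and z of lid_4 in the frame of crock_4 between 0.09 and 0.0935 m and horizontal distance between lid_4 and crock_4 below 0.004 m); the robot touches nothing.
It fails at once if a lid is lifted or carried off its crock (raised more than 10 mm, more than 25 mm off the crock's axis, or tipped more than 17 degrees) (z of lid_1 in the frame of crock_1 above 0.102 m or horizontal distance between lid_1 and crock_1 above 0.025 m or angle between any of lid_1, lid_2, lid_3, lid_4's own z axis and vertical above 0.3 rad or z of lid_2 in the frame of crock_2 above 0.102 m or horizontal distance between lid_2 and crock_2 above 0.025 m or z of lid_3 in the frame of crock_3 above 0.102 m or horizontal distance between lid_3 and crock_3 above 0.025 m or z of lid_4 in the frame of crock_4 above 0.102 m or horizontal distance between lid_4 and crock_4 above 0.025 m).
It fails at once if the fingers bear on a lid with more than 60 N (contact force between the fingers and lid_1 above 60 N or contact force between the fingers and lid_2 above 60 N or contact force between the fingers and lid_3 above 60 N or contact force between the fingers and lid_4 above 60 N).
It fails at once if a thing standing about is shifted more than 30 mm (distance of any of dip_cup, shaker, tongs, bench_scraper, cutlery_roll_1, cutlery_roll_2 from where it was at the start of the episode above 0.03 m).
It also fails if it takes over 61 s, if anything falls off the work surface, if the arm or the gripper's body presses on something with over 40 N, if the wrist force passes 120 N, or if a joint passes its speed limit or range.

## Working session

There is one attempt and no reset: what is moved stays moved. The work goes in short steps, Python scripts to look and compute and a tool call to move; the robot and the scene stay as the last step left them, time stands still between calls to the robot, and variables do not carry over. Pictures are saved under pics/ and viewed, and the job is handed in when it is done.

Besides the shell and the picture viewer there is one more tool, called after ">>>" as name(argument=value, ...) on one line, values as JSON. jog_arm: Moves the arm, as the interface text tells. Its arguments: {"type":"object","properties":{"increments":{"type":"array","items":{"type":"array","items":{"type":"array","items":{"type":"number"}}}},"squeeze":{"type":"number"}},"required":["increments"]}

```bash
mkdir -p pics && ls && python3 - <<'E'
from rig import *
import cv2
o=get_obs()
for k,v in o.items(): print(k,v)
for n in ("scene","top","wrist"):
    im=camera(n); cv2.imwrite(f"pics/{n}0.png",cv2.cvtColor(im,cv2.COLOR_RGB2BGR)); i=camera_info(n); print(n,i)
try: print(grip_point_offset)
except Exception as e: print(e)
E
```

```text
pics
time 0.0
q [ 9.34506862e-01  5.28468908e-01  1.43390924e+00 -3.10049228e-05
  1.18137843e+00 -1.78490080e-01]
joint_velocities [ 0.00178804 -0.00108067  0.00033281 -0.00035967  0.00019204  0.00011306]
joint_torque [ 1.13240232e-03 -4.40042388e+01 -1.76593745e+01  6.33267383e-02
  5.83575584e-02 -1.74207762e-04]
position [0.27573105 0.56000356 0.19286781]
tool_rot [ 0.68937008 -0.16073647  0.16014883 -0.68795714]
ft_force [-2.00022637  0.34166763 -0.22130045]
moment [-0.01934807  0.03516506  0.01313972]
grip_width 0.08707228720386603
scene {'K': array([[403.86873276,   0.        , 283.36723808],
       [  0.        , 403.86873276, 212.63460463],
       [  0.        ,   0.        ,   1.        ]]), 'R': array([[ 0.79122104, -0.61152868,  0.00139176],
       [-0.39637595, -0.51457797, -0.760326  ],
       [ 0.46567732,  0.60103427, -0.64954018]]), 't': array([-0.34068145,  0.22760745,  1.35157007])}
top {'K': array([[411.67241624,   0.        , 280.41835993],
       [  0.        , 411.67241624, 209.69188762],
       [  0.        ,   0.        ,   1.        ]]), 'R': array([[ 0.00804363, -0.99964875,  0.02525227],
       [-0.98424111, -0.01237568, -0.1763981 ],
       [ 0.17664865, -0.02343544, -0.98399494]]), 't': array([-0.03719322,  0.43835217,  1.37322145])}
wrist {'K': array([[325.1922621 ,   0.        , 277.87845284],
       [  0.        , 325.1922621 , 213.71600966],
       [  0.        ,   0.        ,   1.        ]]), 'R': array([[ 0.44173106,  0.89714429, -0.00240817],
       [ 0.85572319, -0.42052709,  0.30148763],
       [ 0.2694652 , -0.13523717, -0.95346705]]), 't': array([-0.62397573, -0.03797896,  0.39157706])}
0.0187
```

View pics/scene0.png

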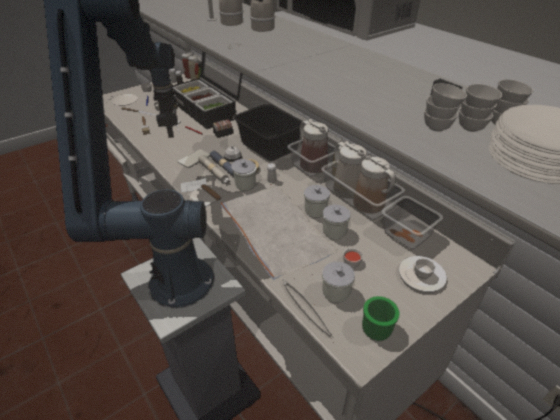

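View pics/top0.png

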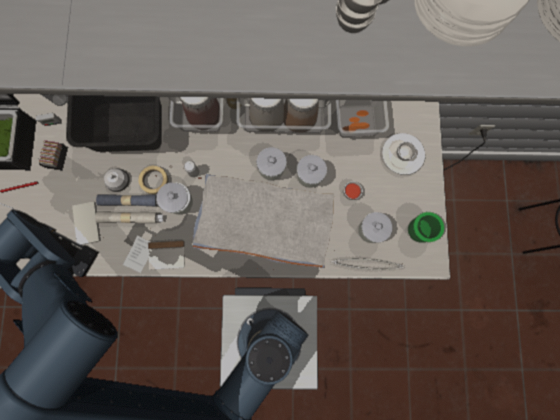

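View pics/wrist0.png

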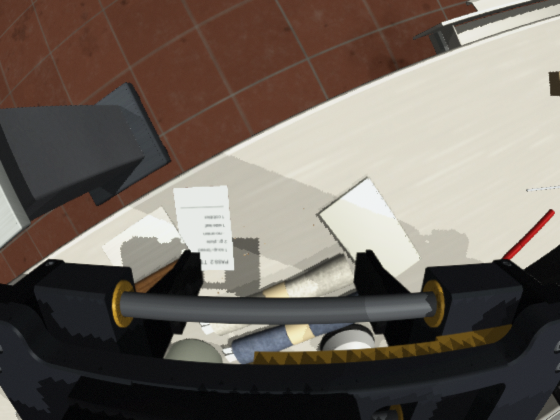

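Top view: four lidded crocks at pixels (173,197), (271,162), (311,170), (377,228). The green look-alike is at (429,227). Next I'll take crops and find centres.

```bash
cat > h.py <<'E'
from rig import *
import numpy as np, cv2
def ray(n,u,v,info=None):
    i=info or camera_info(n); K,R,t=i["K"],i["R"],i["t"]
    d=np.array([(u-K[0,2])/K[0,0],(v-K[1,2])/K[1,1],1.])
    if n=="wrist":
        a=d[:2]; r=np.linalg.norm(a); d=np.r_[a/r*np.sin(r),np.cos(r)] if r>1e-9 else np.array([0,0,1.])
    return -R.T@t, R.T@d
def onz(n,u,v,z,info=None):
    c,d=ray(n,u,v,info); return c+d*(z-c[2])/d[2]
def proj(n,X,info=None):
    i=info or camera_info(n); K,R,t=i["K"],i["R"],i["t"]
    p=R@np.asarray(X,float)+t
    if n=="wrist":
        r=np.linalg.norm(p[:2]); th=np.arctan2(r,p[2]); a=p[:2]/r*th
        return K[0,0]*a[0]+K[0,2],K[1,1]*a[1]+K[1,2]
    return K[0,0]*p[0]/p[2]+K[0,2],K[1,1]*p[1]/p[2]+K[1,2]
E
python3 - <<'E'
from h import *
im=cv2.imread("pics/top0.png"); 
P=[(173,197),(271,162),(311,170),(377,228)]
cs=[cv2.resize(im[v-28:v+28,u-28:u+28],(390,390),interpolation=cv2.INTER_CUBIC) for u,v in P]
out=np.vstack([np.hstack(cs[:2]),np.hstack(cs[2:])]); out=cv2.resize(out,(600,600)); cv2.imwrite("pics/c0.png",out)
im=cv2.imread("pics/scene0.png")
P=[(244,173),(317,200),(336,222),(338,282)]
cs=[cv2.resize(im[v-28:v+28,u-28:u+28],(300,300),interpolation=cv2.INTER_CUBIC) for u,v in P]
cv2.imwrite("pics/c1.png",np.vstack([np.hstack(cs[:2]),np.hstack(cs[2:])]))
for u,v in [(173,197),(271,162),(311,170),(377,228)]: print(onz("top",u,v,.095), onz("top",u,v-0,.119))
E
```

```text
[0.46672102 0.32253867 0.095     ] [0.46172941 0.31674576 0.119     ]
[0.59124365 0.00162896 0.095     ] [0.58401261 0.00160734 0.119     ]
[ 0.56547104 -0.13301189  0.095     ] [ 0.5587035  -0.13061211  0.119     ]
[ 0.37157842 -0.34948678  0.095     ] [ 0.36829788 -0.34319387  0.119     ]
```

View pics/c0.png

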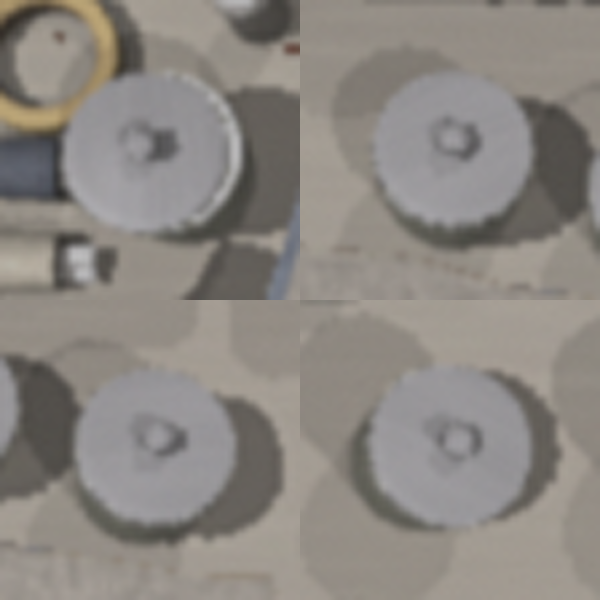

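View pics/c1.png

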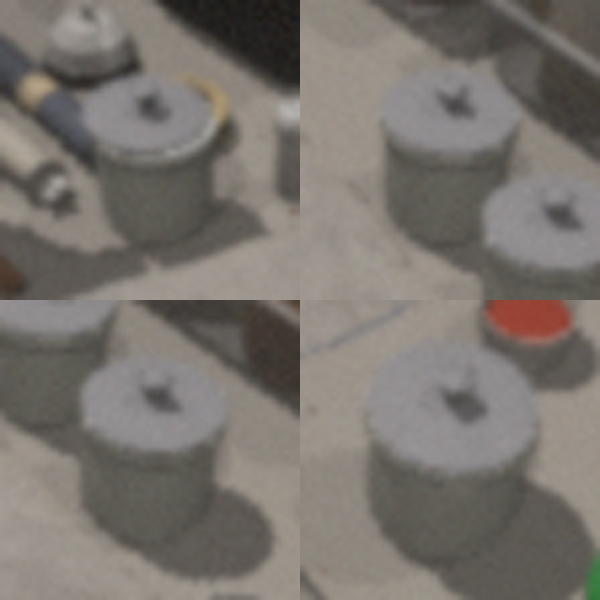

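The leftmost lid at (173,197) shows bare white rim on its right side in both views, and the other three lids cover their rims evenly. So crock (173,197) is the suspect; the alternatives are (271,162), (311,170), (377,228), with the green pot (429,227) excluded. I'll check it with a close wrist view.

```bash
python3 - <<'E'
from h import *
from scipy.spatial.transform import Rotation as R
o=get_obs(); M=R.from_quat(o["tool_rot"]).as_matrix(); print(M.round(3))
i=camera_info("wrist"); c=-i["R"].T@i["t"]; print("cam-TCP",c-o["position"])
X=np.array([.467,.322,.097])
for d in [(.3,-.3,.05),(.33,-.31,.06),(.28,-.27,.05)]:
    j=dict(i); j["t"]=i["t"]-i["R"]@np.array(d)
    print(d,proj("wrist",X,j))
E
```

```text
[[ 0.897 -0.001  0.442]
 [-0.442 -0.001  0.897]
 [-0.    -1.    -0.002]]
cam-TCP [-0.07321473  0.03661714  0.19020417]
(0.3, -0.3, 0.05) (np.float64(285.5033034479176), np.float64(72.70715254671728))
(0.33, -0.31, 0.06) (np.float64(281.1895675615411), np.float64(45.29115785180943))
(0.28, -0.27, 0.05) (np.float64(267.6581195750596), np.float64(102.66429083682954))
```

>>> jog_arm(increments=[[[0, 0, 0, 0.03, -0.03, 0.02, 1], [0, 0, 0, 0.06, -0.06, 0.04, 1], [0, 0, 0, 0.09, -0.09, 0.05, 1], [0, 0, 0, 0.12, -0.12, 0.05, 1], [0, 0, 0, 0.15, -0.15, 0.05, 1], [0, 0, 0, 0.18, -0.18, 0.05, 1], [0, 0, 0, 0.21, -0.21, 0.05, 1], [0, 0, 0, 0.24, -0.24, 0.05, 1]]], squeeze=10)

```text
time: 0.95
position: [0.5166, 0.3187, 0.2428]
tool_rot: [0.689, -0.161, 0.16, -0.688]
ft_force: [-0.1, 1.4, -0.0]
grip_width: 0.0312
```

>>> jog_arm(increments=[[[0, 0, 0, 0.02, -0.015, 0, 1], [0, 0, 0, 0.02, -0.015, 0, 1], [0, 0, 0, 0.02, -0.015, 0, 1]]])

```text
time: 1.25
position: [0.5363, 0.3033, 0.2422]
tool_rot: [0.689, -0.162, 0.16, -0.688]
ft_force: [-0.9, 0.7, -0.7]
grip_width: 0.0071
```

```bash
python3 - <<'E'
from h import *
import pickle
i=camera_info("wrist"); o=get_obs(); print(o["position"],o["ft_force"],o["grip_width"])
im=camera("wrist"); cv2.imwrite("pics/w1.png",cv2.cvtColor(im,cv2.COLOR_RGB2BGR)); pickle.dump(i,open("w1.pkl","wb"))
u,v=proj("wrist",[.467,.322,.097],i); print(u,v)
E
```

```text
[0.53632188 0.30331775 0.24224513] [-0.89310869  0.74348668 -0.73918672] 0.007065982746306498
264.6267461683044 125.56241734053349
```

View pics/w1.png

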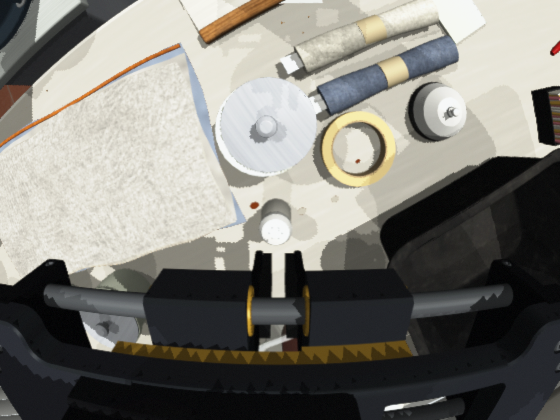

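Close view: the lid is centred at about (266,127), knob at (266,126). A white rim crescent shows on its left and lower-left, about (222,140), so it is skewed. I'll fit the lid edge and the rim edge metrically.

```bash
python3 - <<'E'
from h import *
import pickle
i=pickle.load(open("w1.pkl","rb"))
im=cv2.imread("pics/w1.png")
# rectify plane z=0.0965 into metric image 4px/mm, centred .467,.322
c0=np.array([.467,.322]); S=4; N=560
def warp(z):
    a,b=np.meshgrid(np.arange(N),np.arange(N))
    X=c0[0]-(b-N/2)/S/1000; Y=c0[1]-(a-N/2)/S/1000
    p=np.stack([X,Y,np.full_like(X,z)],-1)@i["R"].T+i["t"]
    r=np.linalg.norm(p[...,:2],axis=-1); th=np.arctan2(r,p[...,2]); K=i["K"]
    return cv2.remap(im,(K[0,0]*p[...,0]/r*th+K[0,2]).astype(np.float32),(K[1,1]*p[...,1]/r*th+K[1,2]).astype(np.float32),cv2.INTER_CUBIC)
w=warp(.0965); 
for k in range(7): cv2.line(w,(0,k*80),(8,k*80),(0,0,255)); cv2.line(w,(k*80,0),(k*80,8),(0,0,255))
cv2.imwrite("pics/r1.png",w)
E
```

```text
(no output)
```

View pics/r1.png

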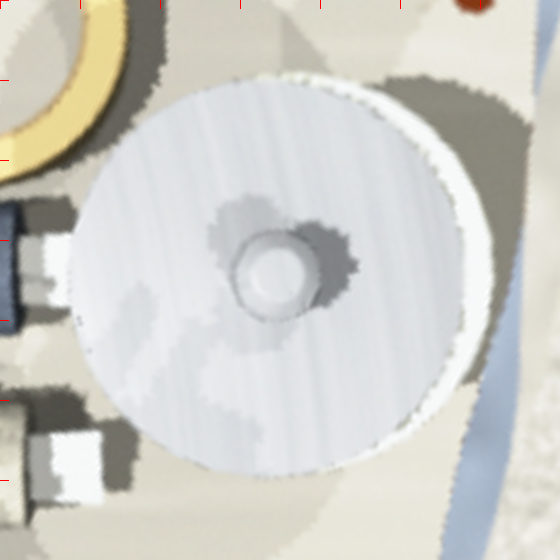

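```bash
python3 - <<'E'
from h import *
from scipy.optimize import least_squares
w=cv2.imread("pics/r1.png"); g=cv2.cvtColor(w,cv2.COLOR_BGR2GRAY).astype(float)
m=(w.min(2)>232).astype(np.uint8); m=cv2.morphologyEx(m,cv2.MORPH_CLOSE,np.ones((5,5)))
n,l,st,_=cv2.connectedComponentsWithStats(m)
k=l[270,478]; print(k,st[k])
M=l==k; inn=[];out=[]
for a in np.deg2rad(np.arange(-45,61,3)):
    r=np.arange(150,240,.5); u=279+r*np.cos(a); v=274-r*np.sin(a)
    h=M[v.round().astype(int),u.round().astype(int)]
    if h.sum()>4:
        q=np.where(h)[0]; inn.append((u[q[0]],v[q[0]])); out.append((u[q[-1]],v[q[-1]]))
def fit(p,R=None):
    p=np.array(p)
    f=(lambda x:np.hypot(p[:,0]-x[0],p[:,1]-x[1])-(R or x[2]))
    s=least_squares(f,[279,274] if R else [279,274,200],loss="soft_l1"); return s.x.round(1),np.abs(s.fun).mean().round(2)
for n,p,R0 in (("lid edge",inn,None),("rim",out,None),("lidR200",inn,200),("rimR",out,204*.987)): 
    x,e=fit(p,R0); print(n,len(p),x,e,"XY",.467-(x[1]-280)/4000,.322-(x[0]-280)/4000)
E
```

```text
2 [ 312   76  179  391 8425]
lid edge 36 [261.4 277.7 205.9] 1.56 XY 0.467575 0.32665
rim 36 [291.1 273.7 198.5] 0.6 XY 0.468575 0.319225
lidR200 36 [268.2 277. ] 1.64 XY 0.46775 0.32495
rimR 36 [287.9 274.1] 0.72 XY 0.46847500000000003 0.320025
```

Crock axis is at about (0.4685, 0.3195) and the lid at about (0.4677, 0.3257). The lid is shifted about 6 mm towards +y, so the high side is +y, as the description says it should be. Now I'll turn the jaws along y and go above the high edge at r≈36 mm.

>>> jog_arm(increments=[[[0, 0, 6, -0.015, 0.012, 0, 1], [0, 0, 13, -0.035, 0.03, 0, 1], [0, 0, 20, -0.055, 0.045, -0.02, 1], [0, 0, 26, -0.069, 0.059, -0.05, 1], [0, 0, 26, -0.069, 0.059, -0.09, 1], [0, 0, 26, -0.069, 0.059, -0.115, 1], [0, 0, 26, -0.069, 0.059, -0.12, 1], [0, 0, 26, -0.069, 0.059, -0.12, 1]]])

```text
time: 2.1
position: [0.4653, 0.3636, 0.122]
tool_rot: [0.708, -0.002, -0.001, -0.706]
ft_force: [0.2, -0.1, 0.2]
grip_width: 0.0006
```

```bash
python3 - <<'E'
from h import *
from scipy.spatial.transform import Rotation as R
import pickle
i=camera_info("wrist"); o=get_obs(); print(o["position"],o["ft_force"],o["grip_width"]); print(R.from_quat(o["tool_rot"]).as_matrix().round(3))
im=camera("wrist"); cv2.imwrite("pics/w2.png",cv2.cvtColor(im,cv2.COLOR_RGB2BGR)); pickle.dump(i,open("w2.pkl","wb"))
im=camera("scene"); cv2.imwrite("pics/s2.png",cv2.resize(cv2.cvtColor(im,cv2.COLOR_RGB2BGR)[80:230,160:360],(800,600),interpolation=cv2.INTER_CUBIC))
print(get_obs()["ft_force"])
E
```

```text
[0.46531921 0.36361594 0.12195334] [ 0.24526687 -0.13592427  0.20995341] 0.0005637369027037486
[[ 1.    -0.004  0.002]
 [-0.002 -0.003  1.   ]
 [-0.004 -1.    -0.003]]
[ 0.31576204 -1.10709452 -0.01979475]
```

View pics/w2.png

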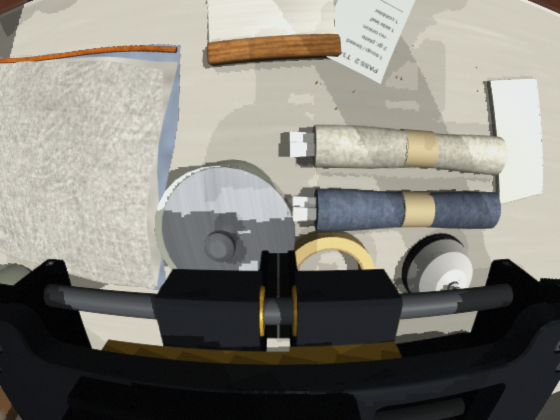

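View pics/s2.png

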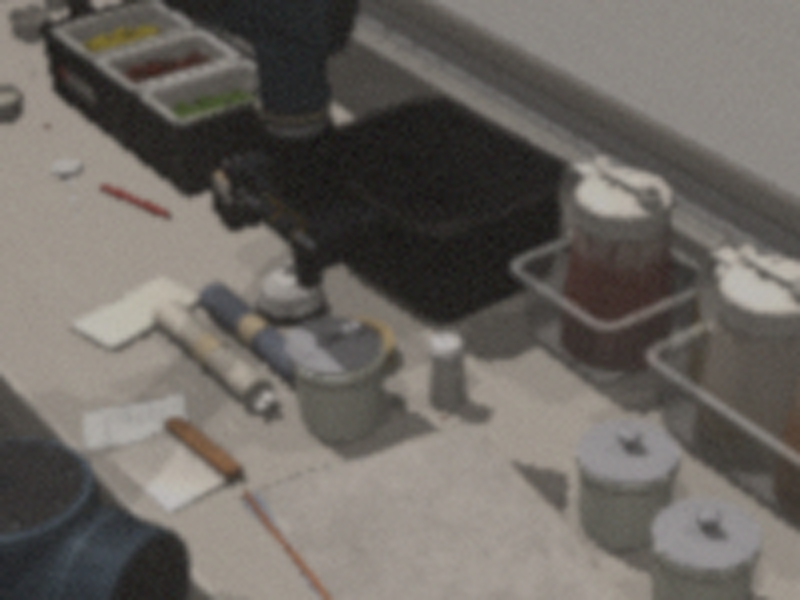

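The fingers are over the +y edge of the lid, at (278,262) in the wrist view. Lowering slowly.

>>> jog_arm(increments=[[[0, 0, 0, 0.002, -0.001, -0.004, 1], [0, 0, 0, 0.002, -0.002, -0.008, 1], [0, 0, 0, 0.002, -0.002, -0.012, 1], [0, 0, 0, 0.002, -0.002, -0.015, 1], [0, 0, 0, 0.002, -0.002, -0.017, 1], [0, 0, 0, 0.002, -0.002, -0.018, 1], [0, 0, 0, 0.002, -0.002, -0.018, 1]]])

```text
time: 2.9
position: [0.4692, 0.3619, 0.1056]
tool_rot: [0.708, -0.001, 0.001, -0.707]
ft_force: [0.5, 0.1, -0.4]
grip_width: 0.0006
```

>>> jog_arm(increments=[[[0, 0, 0, 0, 0, -0.001, 1], [0, 0, 0, 0, 0, -0.001, 1]]])

```text
time: 3.1
position: [0.4692, 0.3619, 0.1045]
tool_rot: [0.708, -0.001, 0.001, -0.707]
ft_force: [-1.1, 0.6, -0.3]
grip_width: 0.0005
```

>>> jog_arm(increments=[[[0, 0, 0, 0, 0, -0.001, 1], [0, 0, 0, 0, 0, -0.001, 1]]])

```text
time: 3.3
position: [0.4691, 0.3619, 0.1034]
tool_rot: [0.708, -0.001, 0.001, -0.707]
ft_force: [-0.1, 0.5, 0.4]
grip_width: 0.0002
```

>>> jog_arm(increments=[[[0, 0, 0, 0, 0, -0.001, 1], [0, 0, 0, 0, 0, -0.001, 1]]])

```text
time: 3.5
position: [0.469, 0.3618, 0.1023]
tool_rot: [0.708, -0.001, 0.001, -0.706]
ft_force: [-0.1, -0.1, -0.5]
grip_width: 0.0005
```

>>> jog_arm(increments=[[[0, 0, 0, 0, 0, -0.001, 1], [0, 0, 0, 0, 0, -0.001, 1]]])

```text
time: 3.7
position: [0.4689, 0.3618, 0.1011]
tool_rot: [0.708, -0.002, 0.001, -0.706]
ft_force: [0.1, 0.4, 0.6]
grip_width: 0.0007
```

>>> jog_arm(increments=[[[0, 0, 0, 0, 0, -0.001, 1], [0, 0, 0, 0, 0, -0.001, 1]]])

```text
time: 3.9
position: [0.4688, 0.3617, 0.1]
tool_rot: [0.708, -0.002, 0.001, -0.706]
ft_force: [-0.1, -0.3, 0.5]
grip_width: 0.0009
```

>>> jog_arm(increments=[[[0, 0, 0, 0, 0, -0.0005, 1], [0, 0, 0, 0, 0, -0.0005, 1]]])

```text
time: 4.1
position: [0.4687, 0.3617, 0.0994]
tool_rot: [0.708, -0.002, 0.001, -0.706]
ft_force: [-0.8, -0.3, -0.3]
grip_width: 0.0003
```

>>> jog_arm(increments=[[[0, 0, 0, 0, 0, -0.0006, 1], [0, 0, 0, 0, 0, -0.0006, 1]]])

```text
time: 4.3
position: [0.4687, 0.3616, 0.0987]
tool_rot: [0.708, -0.002, 0.001, -0.706]
ft_force: [-0.8, -0.3, -0.1]
grip_width: 0.0005
```

>>> jog_arm(increments=[[[0, 0, 0, 0, 0, -0.0006, 1], [0, 0, 0, 0, 0, -0.0006, 1]]])

```text
time: 4.5
position: [0.4686, 0.3616, 0.098]
tool_rot: [0.708, -0.002, 0.001, -0.706]
ft_force: [-0.3, -0.8, 0.7]
grip_width: 0.0005
```

```bash
python3 - <<'E'
from h import *
f=[get_obs()["ft_force"]]; 
im=camera("wrist"); cv2.imwrite("pics/w3.png",cv2.resize(cv2.cvtColor(im,cv2.COLOR_RGB2BGR)[150:300,140:340],(800,600),interpolation=cv2.INTER_CUBIC))
o=get_obs(); print(f,o["ft_force"],o["moment"],o["position"])
E
```

```text
[array([-0.3217199 , -0.78429128,  0.71854867])] [0.87453272 0.42264249 1.46531716] [ 0.01712447 -0.02899293 -0.05002859] [0.46864927 0.36161362 0.09807257]
```

View pics/w3.png

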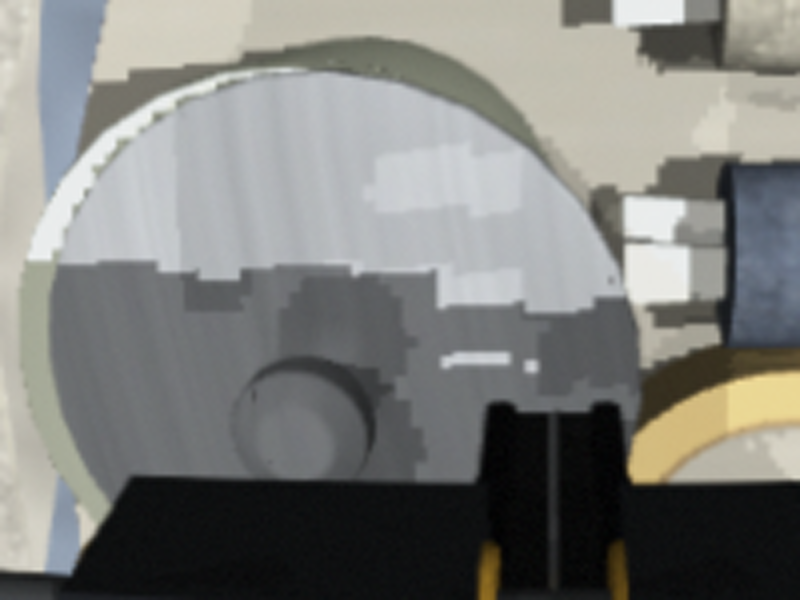

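>>> jog_arm(increments=[[[0, 0, 0, 0, 0, -0.0006, 1], [0, 0, 0, 0, 0, -0.0006, 1]]])

```text
time: 4.75
position: [0.4686, 0.3616, 0.0974]
tool_rot: [0.708, -0.002, 0.0, -0.706]
ft_force: [0.4, -0.6, -0.0]
grip_width: 0.0007
```

>>> jog_arm(increments=[[[0, 0, 0, 0, 0, -0.0006, 1], [0, 0, 0, 0, 0, -0.0006, 1]]])

```text
time: 4.95
position: [0.4685, 0.3615, 0.0967]
tool_rot: [0.708, -0.002, 0.0, -0.706]
ft_force: [0.2, -0.4, -0.5]
grip_width: 0.0003
```

```bash
python3 - <<'E'
from h import *
o=get_obs(); T=o["position"]
im=cv2.cvtColor(camera("scene"),cv2.COLOR_RGB2BGR); 
print("scene",proj("scene",T),proj("scene",[.4677,.3257,.1005]))
a=cv2.resize(im[135:195,205:285],(800,600),interpolation=cv2.INTER_CUBIC); 
u,v=proj("scene",T); cv2.circle(a,(int((u-205)*10),int((v-135)*10)),4,(0,0,255),-1); cv2.imwrite("pics/s3.png",a)
print(get_obs()["ft_force"])
E
```

```text
scene (np.float64(238.64387266725413), np.float64(161.64950675639517)) (np.float64(243.05690481476006), np.float64(164.69141060014164))
[ 1.33276909 -0.85429868 -0.67564728]
```

View pics/s3.png

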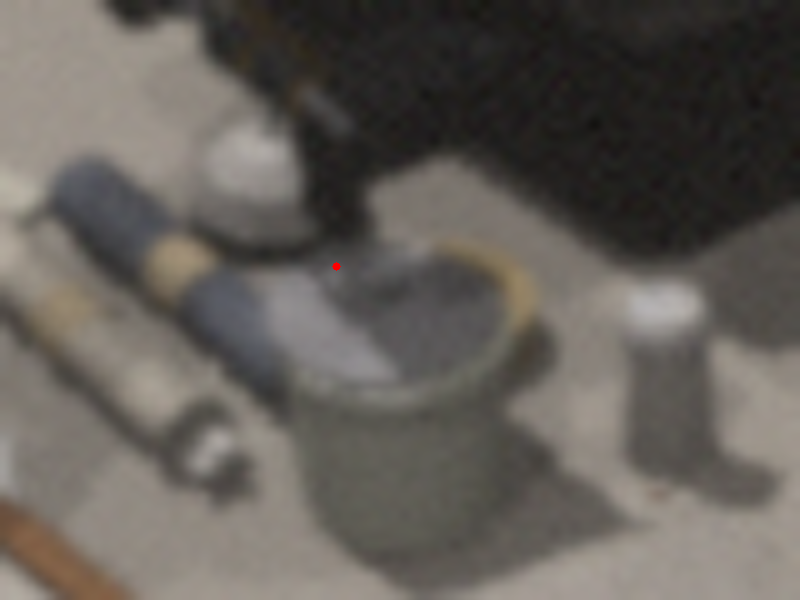

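>>> jog_arm(increments=[[[0, 0, 0, 0, 0, -0.0008, 1], [0, 0, 0, 0, 0, -0.0008, 1]]])

```text
time: 5.2
position: [0.4684, 0.3615, 0.0958]
tool_rot: [0.708, -0.002, 0.0, -0.706]
ft_force: [0.0, -0.5, -0.3]
grip_width: 0.0007
```

>>> jog_arm(increments=[[[0, 0, 0, 0, 0, -0.0008, 1], [0, 0, 0, 0, 0, -0.0008, 1]]])

```text
time: 5.4
position: [0.4684, 0.3615, 0.0949]
tool_rot: [0.708, -0.002, 0.0, -0.706]
ft_force: [0.8, -0.1, -0.3]
grip_width: 0.0008
```

>>> jog_arm(increments=[[[0, 0, 0, 0, 0, -0.0008, 1], [0, 0, 0, 0, 0, -0.0008, 1]]])

```text
time: 5.6
position: [0.4683, 0.3615, 0.094]
tool_rot: [0.708, -0.002, 0.0, -0.706]
ft_force: [0.3, 0.3, -0.0]
grip_width: 0.0003
```

```bash
python3 - <<'E'
from h import *
import pickle
i=pickle.load(open("w1.pkl","rb"))
def tri(rs):
    A=np.zeros((3,3));b=np.zeros(3)
    for c,d in rs:
        d=d/np.linalg.norm(d);P=np.eye(3)-np.outer(d,d);A+=P;b+=P@c
    x=np.linalg.solve(A,b); return x,[np.linalg.norm((np.eye(3)-np.outer(d,d)/(d@d))@(x-c)) for c,d in rs]
# knob in warp r1 (277,273)@.0965 
Xk=np.array([.467-(273-280)/4000,.322-(277-280)/4000,.0965]); uv=proj("wrist",Xk,i); print("knob wrist px",uv)
print("knob tri top+wrist",tri([ray("top",170.7,195.7),ray("wrist",*uv,i)]))
# scene knob from c1 first crop scale 300/56
us,vs=244-28+152/5.36,173-28+102/5.36
print("knob tri scene+wrist",tri([ray("scene",us,vs),ray("wrist",*uv,i)]))
print("scene+top",tri([ray("scene",us,vs),ray("top",170.7,195.7)]))
o=get_obs();print("TCP in wrist",proj("wrist",o["position"]))
# crock base scene? rim front
im=cv2.cvtColor(camera("wrist"),cv2.COLOR_RGB2BGR); cv2.imwrite("pics/w4.png",cv2.resize(im[150:300,140:340],(800,600),interpolation=cv2.INTER_CUBIC))
print(get_obs()["ft_force"])
E
```

```text
knob wrist px (np.float64(266.06821095586594), np.float64(126.73089003474092))
knob tri top+wrist (array([0.46747451, 0.32440839, 0.11629143]), [np.float64(0.0011625727945135268), np.float64(0.0011625727945135391)])
knob tri scene+wrist (array([0.47016336, 0.32227805, 0.1043963 ]), [np.float64(0.0017667599471226428), np.float64(0.0017667599471226523)])
scene+top (array([0.47228771, 0.32767859, 0.10044786]), [np.float64(0.0027523397773494434), np.float64(0.0027523397773494547)])
TCP in wrist (np.float64(278.77047607492847), np.float64(246.5364987914762))
[-0.34369806  0.28360986 -0.65140924]
```

View pics/w4.png

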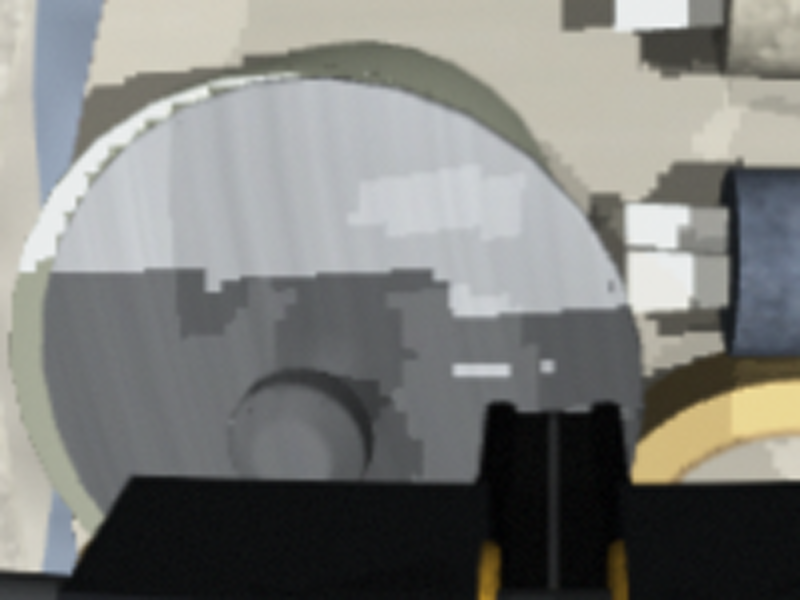

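>>> jog_arm(increments=[[[0, 0, 0, 0, 0, -0.0008, 1], [0, 0, 0, 0, 0, -0.0008, 1]]])

```text
time: 5.85
position: [0.4682, 0.3614, 0.0931]
tool_rot: [0.708, -0.002, 0.0, -0.706]
ft_force: [0.1, 0.4, -0.5]
grip_width: 0.0006
```

>>> jog_arm(increments=[[[0, 0, 0, 0, 0, -0.0008, 1], [0, 0, 0, 0, 0, -0.0008, 1]]])

```text
time: 6.05
position: [0.4682, 0.3613, 0.0922]
tool_rot: [0.708, -0.002, 0.0, -0.706]
ft_force: [0.0, -0.0, -0.2]
grip_width: 0.0004
```

>>> jog_arm(increments=[[[0, 0, 0, 0, 0, -0.0008, 1], [0, 0, 0, 0, 0, -0.0008, 1]]])

```text
time: 6.25
position: [0.4681, 0.3613, 0.0913]
tool_rot: [0.708, -0.002, 0.0, -0.706]
ft_force: [-0.3, -0.8, -1.5]
grip_width: 0.0004
```

```bash
python3 - <<'E'
from h import *
im=cv2.cvtColor(camera("wrist"),cv2.COLOR_RGB2BGR); cv2.imwrite("pics/w5.png",cv2.resize(im[150:300,140:340],(800,600),interpolation=cv2.INTER_CUBIC))
o=get_obs(); print(o["ft_force"],o["moment"],o["joint_torque"].round(2),o["q"].round(3))
im=cv2.cvtColor(camera("scene"),cv2.COLOR_RGB2BGR); cv2.imwrite("pics/s5.png",cv2.resize(im[125:200,195:295],(800,600),interpolation=cv2.INTER_CUBIC))
E
```

```text
[-0.33704514  0.30202572  0.75978959] [ 0.05499326 -0.00046251 -0.01676402] [ -0.   -43.57 -13.36  -0.     0.1   -0.  ] [ 0.469  0.617  1.606 -0.002  0.923 -1.097]
```

View pics/w5.png

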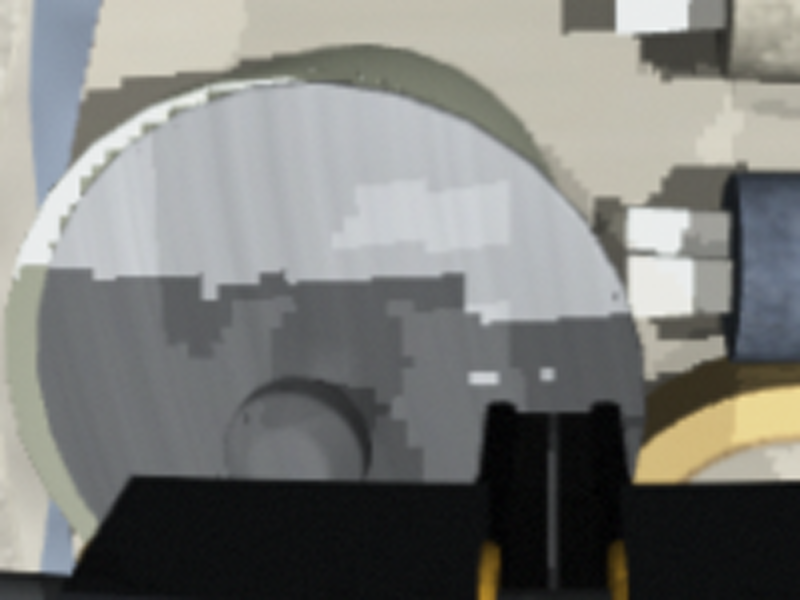

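View pics/s5.png

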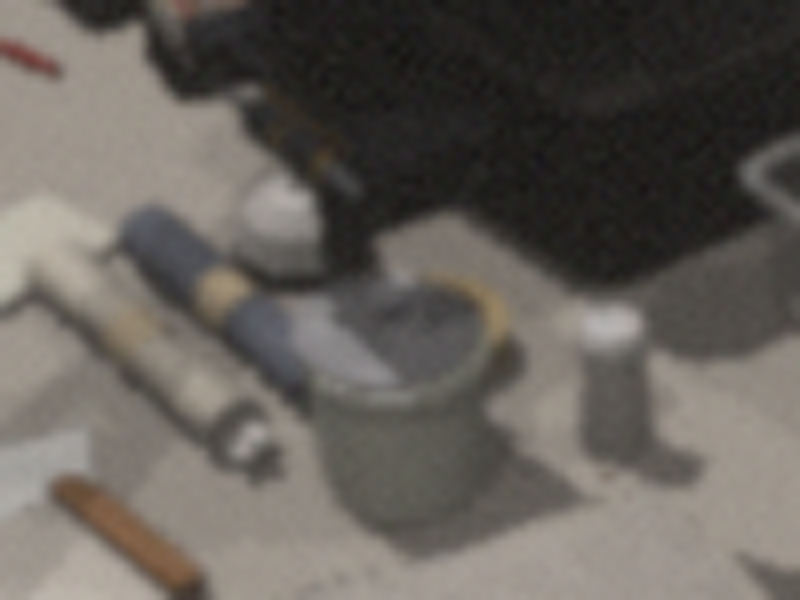

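>>> jog_arm(increments=[[[0, 0, 0, 0, 0, -0.001, 1], [0, 0, 0, 0, 0, -0.001, 1]]])

```text
time: 6.55
position: [0.468, 0.3613, 0.0902]
tool_rot: [0.708, -0.002, -0.0, -0.706]
ft_force: [0.7, 0.4, 0.5]
grip_width: 0.0004
```

>>> jog_arm(increments=[[[0, 0, 0, 0, 0, -0.001, 1], [0, 0, 0, 0, 0, -0.001, 1]]])

```text
time: 6.75
position: [0.4679, 0.3612, 0.089]
tool_rot: [0.708, -0.002, -0.0, -0.706]
ft_force: [-0.2, 0.5, 0.0]
grip_width: 0.0004
```

>>> jog_arm(increments=[[[0, 0, 0, 0, 0, -0.001, 1], [0, 0, 0, 0, 0, -0.001, 1]]])

```text
time: 6.95
position: [0.4678, 0.3612, 0.0879]
tool_rot: [0.708, -0.003, -0.0, -0.706]
ft_force: [-0.7, -0.7, 0.6]
grip_width: 0.0009
```

```bash
python3 - <<'E'
from h import *
o=get_obs();T=o["position"]
for dx in (0,-.005,-.0095):
  for dz in (0,.006,.012,.018): print(dx,dz,np.round(proj("wrist",T+[dx,0,dz]),1), "halfwidth15mm",round(proj("wrist",T+[dx,.015,dz])[0]-278,1))
im=cv2.cvtColor(camera("wrist"),cv2.COLOR_RGB2BGR); cv2.imwrite("pics/w6.png",cv2.resize(im[210:285,230:330],(800,600),interpolation=cv2.INTER_CUBIC))
print(get_obs()["ft_force"])
E
```

```text
0 0 [278.8 246.5] halfwidth15mm 24.3
0 0.006 [278.7 250.3] halfwidth15mm 24.9
0 0.012 [278.7 254.3] halfwidth15mm 25.6
0 0.018 [278.7 258.5] halfwidth15mm 26.3
-0.005 0 [278.7 239.2] halfwidth15mm 24.5
-0.005 0.006 [278.7 242.8] halfwidth15mm 25.1
-0.005 0.012 [278.7 246.6] halfwidth15mm 25.8
-0.005 0.018 [278.7 250.7] halfwidth15mm 26.5
-0.0095 0 [278.7 232.5] halfwidth15mm 24.7
-0.0095 0.006 [278.7 236. ] halfwidth15mm 25.3
-0.0095 0.012 [278.7 239.6] halfwidth15mm 26.0
-0.0095 0.018 [278.7 243.5] halfwidth15mm 26.8
[ 0.73029025 -0.14045552 -0.27705008]
```

View pics/w6.png

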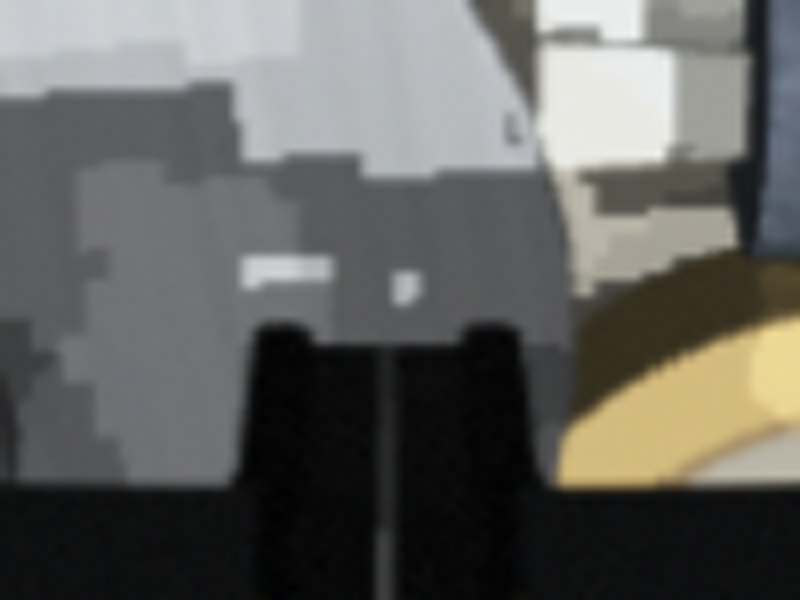

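>>> jog_arm(increments=[[[0, 0, 0, 0, 0, -0.001, 1], [0, 0, 0, 0, 0, -0.001, 1]]])

```text
time: 7.2
position: [0.4678, 0.3611, 0.0868]
tool_rot: [0.708, -0.003, -0.0, -0.706]
ft_force: [0.6, -0.4, -1.1]
grip_width: 0.0
```

>>> jog_arm(increments=[[[0, 0, 0, 0, 0, -0.001, 1], [0, 0, 0, 0, 0, -0.001, 1]]])

```text
time: 7.4
position: [0.4676, 0.3611, 0.0856]
tool_rot: [0.708, -0.003, -0.0, -0.706]
ft_force: [0.2, 0.4, 0.0]
grip_width: 0.0004
```

>>> jog_arm(increments=[[[0, 0, 0, 0, 0, -0.001, 1], [0, 0, 0, 0, 0, -0.001, 1]]])

```text
time: 7.6
position: [0.4675, 0.361, 0.0845]
tool_rot: [0.708, -0.003, -0.0, -0.706]
ft_force: [0.1, -0.5, -0.2]
grip_width: 0.0002
```

```bash
python3 - <<'E'
from h import *
import pickle
a=pickle.load(open("w1.pkl","rb"));b=pickle.load(open("w2.pkl","rb"))
for n,i in (("a",a),("b",b)): print(n,"cam",(-i["R"].T@i["t"]).round(4))
im1=cv2.imread("pics/w1.png");im2=cv2.imread("pics/w2.png")
cv2.imwrite("pics/k12.png",np.hstack([cv2.resize(im1[70:190,205:325],(400,400),interpolation=cv2.INTER_CUBIC),cv2.resize(im2[155:275,155:275],(400,400),interpolation=cv2.INTER_CUBIC)]))
E
```

```text
a cam [0.4636 0.3401 0.4326]
b cam [0.3841 0.3641 0.3125]
```

View pics/k12.png

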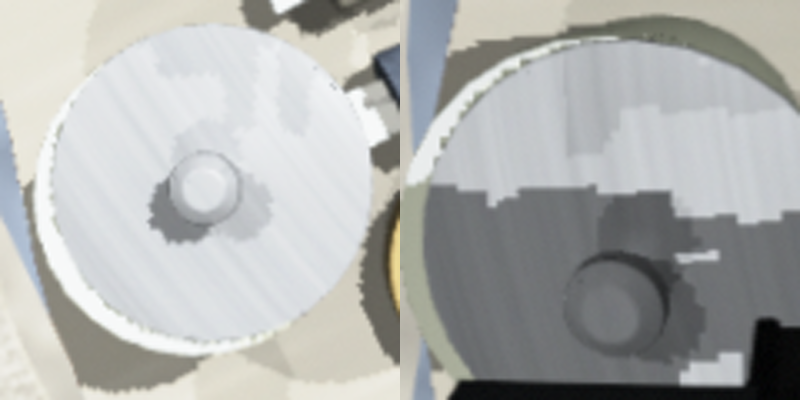

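```bash
python3 - <<'E'
from h import *
import pickle
a=pickle.load(open("w1.pkl","rb"));b=pickle.load(open("w2.pkl","rb"))
def tri(rs):
    A=np.zeros((3,3));bb=np.zeros(3)
    for c,d in rs:
        d=d/np.linalg.norm(d);P=np.eye(3)-np.outer(d,d);A+=P;bb+=P@c
    x=np.linalg.solve(A,bb); return x.round(4),[round(np.linalg.norm((np.eye(3)-np.outer(d,d)/(d@d))@(x-c)),4) for c,d in rs]
print("knob",tri([ray("wrist",265.9,125.8,a),ray("wrist",217.1,247.1,b)]))
# lid left/near flange points: projected widths
for z in (.075,.08,.085,.09,.095,.1,.105):
    p=[onz("wrist",205+u/3.333,70+v/3.333,z,a)[:2] for u,v in ((203,24),(372,180),(205,342),(53,190))]
    print(z,np.linalg.norm(p[0]-p[2]).round(4),np.linalg.norm(p[1]-p[3]).round(4))
E
```

```text
knob (array([0.4674, 0.3237, 0.1191]), [np.float64(0.0005), np.float64(0.0005)])
0.075 0.1059 0.1049
0.08 0.1044 0.1034
0.085 0.1029 0.102
0.09 0.1014 0.1005
0.095 0.0999 0.099
0.1 0.0985 0.0976
0.105 0.097 0.0961
```

>>> jog_arm(increments=[[[0, 0, 0, 0, 0, -0.0008, 1], [0, 0, 0, 0, 0, -0.0008, 1]]])

```text
time: 7.8
position: [0.4674, 0.361, 0.0836]
tool_rot: [0.708, -0.003, -0.001, -0.706]
ft_force: [-0.2, 0.4, -0.5]
grip_width: 0.0006
```

>>> jog_arm(increments=[[[0, 0, 0, 0, 0, -0.0008, 1], [0, 0, 0, 0, 0, -0.0008, 1]]])

```text
time: 8.0
position: [0.4673, 0.3609, 0.0826]
tool_rot: [0.708, -0.003, -0.001, -0.706]
ft_force: [0.5, -0.4, -0.3]
grip_width: 0.0008
```

>>> jog_arm(increments=[[[0, 0, 0, 0, 0, -0.0008, 1], [0, 0, 0, 0, 0, -0.0008, 1]]])

```text
time: 8.2
position: [0.4673, 0.3609, 0.0817]
tool_rot: [0.709, -0.003, -0.001, -0.706]
ft_force: [-0.2, 0.8, 0.4]
grip_width: 0.0006
```

```bash
python3 - <<'E'
from h import *
import pickle
i=camera_info("wrist"); pickle.dump(i,open("w7.pkl","wb"))
im=cv2.cvtColor(camera("wrist"),cv2.COLOR_RGB2BGR); cv2.imwrite("pics/w7f.png",im); cv2.imwrite("pics/w7.png",cv2.resize(im[150:300,140:340],(800,600),interpolation=cv2.INTER_CUBIC))
print(get_obs()["ft_force"])
im=cv2.cvtColor(camera("scene"),cv2.COLOR_RGB2BGR); cv2.imwrite("pics/s7.png",cv2.resize(im[140:185,210:270],(800,600),interpolation=cv2.INTER_CUBIC))
E
```

```text
[ 0.55863241  0.58009351 -0.47750702]
```

View pics/w7.png

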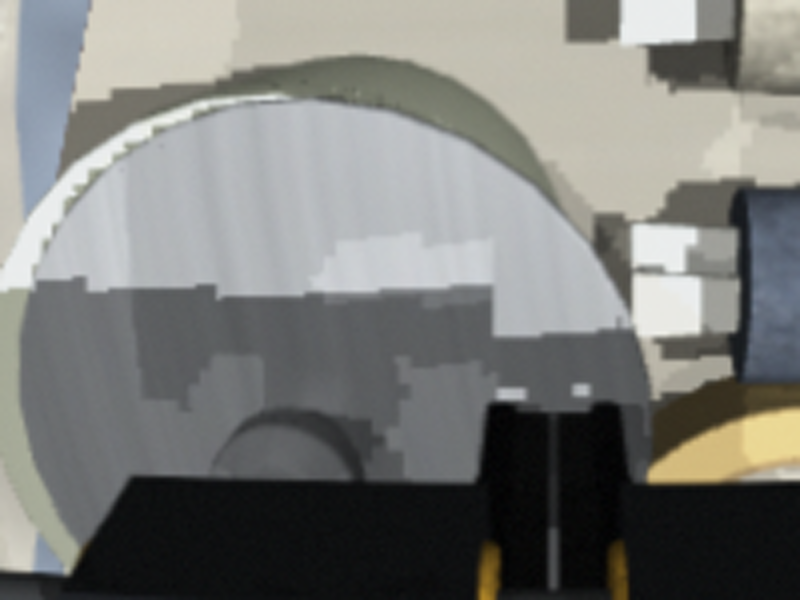

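View pics/s7.png

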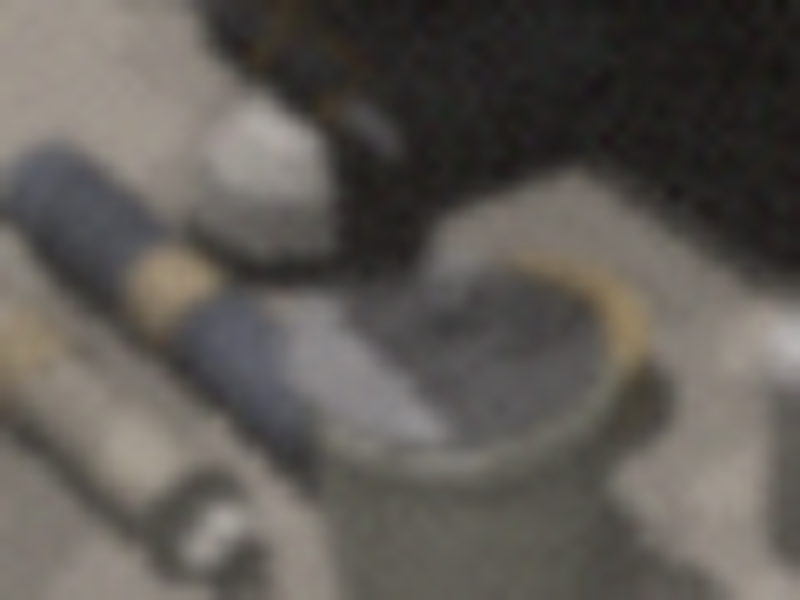

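```bash
python3 - <<'E'
from h import *
T=get_obs()["position"]; print(T)
for z in (.075,.0817,.09,.095,.1,.105,.11): print(z,np.round(proj("scene",[T[0],T[1],z]),1), "corner -x,+-y:",np.round(proj("scene",[T[0]-.005,T[1]-.01,z]),1),np.round(proj("wrist",[T[0],T[1],z]),1))
E
```

```text
[0.46734251 0.36092214 0.08182709]
0.075 [238.8 166.1] corner -x,+-y: [239.1 167.5] [278.8 242.4]
0.0817 [238.7 164.8] corner -x,+-y: [239.  166.2] [278.7 246.4]
0.09 [238.6 163.1] corner -x,+-y: [238.9 164.6] [278.7 251.7]
0.095 [238.5 162.1] corner -x,+-y: [238.8 163.6] [278.7 255.1]
0.1 [238.4 161.2] corner -x,+-y: [238.7 162.6] [278.7 258.6]
0.105 [238.4 160.2] corner -x,+-y: [238.6 161.6] [278.6 262.4]
0.11 [238.3 159.2] corner -x,+-y: [238.6 160.6] [278.6 266.3]
```

Shadow slits converging on the tip, plus the scene view (tip bottom at v≈160, so z≈0.105), agree that the real tips are about 20+ mm above the reported TCP. The lid is about where expected. I'll keep lowering gently.

>>> jog_arm(increments=[[[0, 0, 0, 0, 0, -0.001, 1], [0, 0, 0, 0, 0, -0.002, 1], [0, 0, 0, 0, 0, -0.003, 1], [0, 0, 0, 0, 0, -0.003, 1]]])

```text
time: 8.7
position: [0.4672, 0.3609, 0.0786]
tool_rot: [0.709, -0.003, -0.001, -0.706]
ft_force: [0.1, 0.8, 0.2]
grip_width: 0.0005
```

>>> jog_arm(increments=[[[0, 0, 0, 0, 0, -0.0007, 1], [0, 0, 0, 0, 0, -0.0007, 1]]])

```text
time: 8.9
position: [0.4671, 0.3608, 0.0778]
tool_rot: [0.709, -0.003, -0.001, -0.706]
ft_force: [0.2, -0.1, -0.7]
grip_width: 0.0007
```

>>> jog_arm(increments=[[[0, 0, 0, 0, 0, -0.0007, 1], [0, 0, 0, 0, 0, -0.0007, 1]]])

```text
time: 9.1
position: [0.4671, 0.3608, 0.077]
tool_rot: [0.709, -0.003, -0.001, -0.706]
ft_force: [-0.9, -1.2, 0.2]
grip_width: 0.0004
```

>>> jog_arm(increments=[[[0, 0, 0, 0, 0, -0.0007, 1], [0, 0, 0, 0, 0, -0.0007, 1]]])

```text
time: 9.3
position: [0.467, 0.3607, 0.0762]
tool_rot: [0.709, -0.003, -0.001, -0.706]
ft_force: [-0.2, 0.3, 0.3]
grip_width: 0.001
```

>>> jog_arm(increments=[[[0, 0, 0, 0, 0, -0.0007, 1], [0, 0, 0, 0, 0, -0.0007, 1]]])

```text
time: 9.5
position: [0.4669, 0.3607, 0.0754]
tool_rot: [0.709, -0.003, -0.001, -0.706]
ft_force: [-0.8, 0.9, 0.1]
grip_width: 0.0006
```

>>> jog_arm(increments=[[[0, 0, 0, 0, 0, -0.0007, 1], [0, 0, 0, 0, 0, -0.0007, 1]]])

```text
time: 9.7
position: [0.4668, 0.3607, 0.0746]
tool_rot: [0.709, -0.003, -0.001, -0.705]
ft_force: [-0.4, 0.4, -0.4]
grip_width: 0.0009
```

>>> jog_arm(increments=[[[0, 0, 0, 0, 0, -0.0007, 1], [0, 0, 0, 0, 0, -0.0007, 1]]])

```text
time: 9.9
position: [0.4668, 0.3606, 0.0738]
tool_rot: [0.709, -0.003, -0.001, -0.705]
ft_force: [0.7, -0.2, -0.1]
grip_width: 0.0005
```

```bash
python3 - <<'E'
from h import *
im=cv2.cvtColor(camera("wrist"),cv2.COLOR_RGB2BGR); cv2.imwrite("pics/w8.png",cv2.resize(im[150:300,140:340],(800,600),interpolation=cv2.INTER_CUBIC))
print(get_obs()["ft_force"])
E
```

```text
[0.35495215 0.11225562 0.64464344]
```

View pics/w8.png

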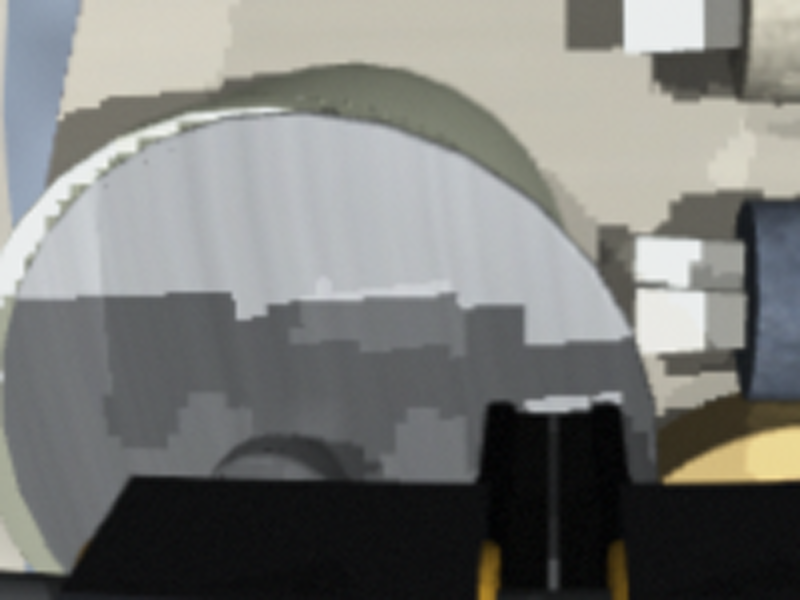

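The light slit is now almost at the tips, at (555,403) in the crop, so contact is near.

>>> jog_arm(increments=[[[0, 0, 0, 0, 0, -0.0007, 1], [0, 0, 0, 0, 0, -0.0007, 1]]])

```text
time: 10.15
position: [0.4669, 0.3608, 0.0733]
tool_rot: [0.709, -0.003, -0.001, -0.706]
ft_force: [-0.4, -0.4, 1.5]
grip_width: 0.0008
```

>>> jog_arm(increments=[[[0, 0, 0, 0, 0, -0.0007, 1], [0, 0, 0, 0, 0, -0.0007, 1]]])

```text
time: 10.35
position: [0.4669, 0.361, 0.0727]
tool_rot: [0.709, -0.003, -0.001, -0.706]
ft_force: [-0.7, 0.4, 1.5]
grip_width: 0.0005
```

>>> jog_arm(increments=[[[0, 0, 0, 0, 0, -0.0007, 1], [0, 0, 0, 0, 0, -0.0007, 1]]])

```text
time: 10.55
position: [0.4669, 0.3612, 0.0723]
tool_rot: [0.708, -0.003, -0.001, -0.706]
ft_force: [-0.8, 0.9, 2.9]
grip_width: 0.0002
```

>>> jog_arm(increments=[[[0, 0, 0, 0, 0, -0.0007, 1], [0, 0, 0, 0, 0, -0.0007, 1]]])

```text
time: 10.75
position: [0.4669, 0.3612, 0.0722]
tool_rot: [0.708, -0.003, -0.001, -0.706]
ft_force: [-1.7, 0.2, 5.4]
grip_width: 0.0006
```

Contact at about 0.0737. It then gave about 1.5 mm and firmed up at 5 N, so the lid rocked. I'll hold a touch longer and look.

>>> jog_arm(increments=[[[0, 0, 0, 0, 0, -0.001, 1], [0, 0, 0, 0, 0, -0.001, 1], [0, 0, 0, 0, 0, -0.001, 1]]])

```text
time: 11.05
position: [0.4669, 0.3612, 0.0722]
tool_rot: [0.708, -0.003, -0.001, -0.706]
ft_force: [-1.7, 0.0, 7.4]
grip_width: 0.0005
```

```bash
python3 - <<'E'
from h import *
import pickle
i=camera_info("wrist"); pickle.dump(i,open("w9.pkl","wb"))
im=cv2.cvtColor(camera("wrist"),cv2.COLOR_RGB2BGR); cv2.imwrite("pics/w9.png",cv2.resize(im[150:300,140:340],(800,600),interpolation=cv2.INTER_CUBIC))
o=get_obs();print(o["ft_force"],o["moment"],o["position"])
E
```

```text
[-2.7638097   0.20152452  8.56482792] [-4.77815266e-05  3.41474163e-01  1.79323620e-04] [0.46692212 0.36122705 0.07215577]
```

View pics/w9.png

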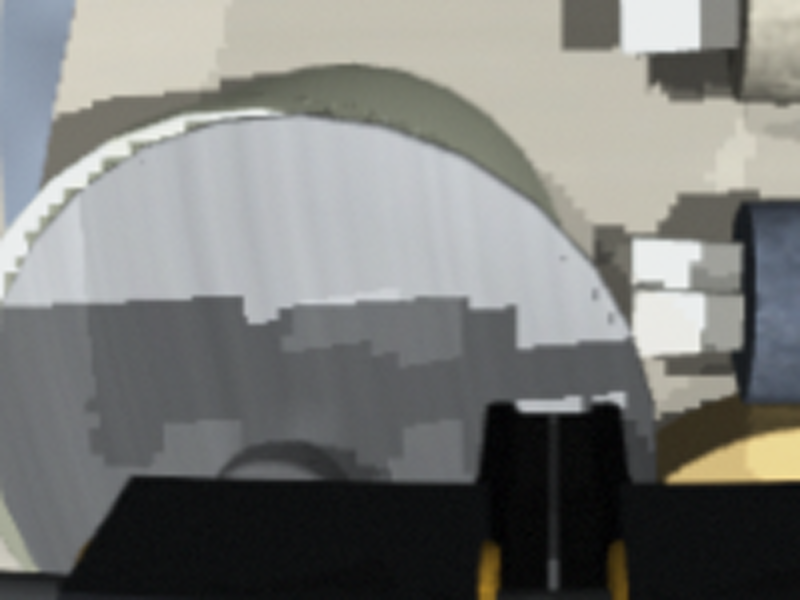

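The lid rocked level: the left rim gap changed and about 8 N was held for 0.3 s. The level-lid flange is at reported z = 0.0722, so I'll use that as the height reference. Now raise, look, and close on the knob from +y.

>>> jog_arm(increments=[[[0, 0, 0, 0, 0, 0.003, 1], [0, 0, 0, 0, 0, 0.007, 1], [0, 0, 0, 0, 0, 0.008, 1], [0, 0, 0, 0, 0, 0.008, 1]]])

```text
time: 11.5
position: [0.4671, 0.3612, 0.0801]
tool_rot: [0.708, -0.003, -0.001, -0.706]
ft_force: [0.9, -0.2, 0.2]
grip_width: 0.0005
```

>>> jog_arm(increments=[[[0, 0, 0, 0.0005, -0.004, -0.0005, 1], [0, 0, 0, 0.0005, -0.008, -0.0005, 1], [0, 0, 0, 0.0005, -0.011, -0.0005, 1], [0, 0, 0, 0.0005, -0.011, -0.0005, 1]]])

```text
time: 11.9
position: [0.4674, 0.3495, 0.0795]
tool_rot: [0.708, -0.004, -0.001, -0.706]
ft_force: [-0.1, -0.2, -0.4]
grip_width: 0.0004
```

```bash
python3 - <<'E'
from h import *
im=cv2.cvtColor(camera("wrist"),cv2.COLOR_RGB2BGR); cv2.imwrite("pics/w10.png",cv2.resize(im[150:300,140:340],(800,600),interpolation=cv2.INTER_CUBIC))
o=get_obs();print(o["ft_force"],o["position"])
E
```

```text
[0.48063662 0.82971656 0.67479696] [0.46755354 0.3498222  0.07959518]
```

View pics/w10.png

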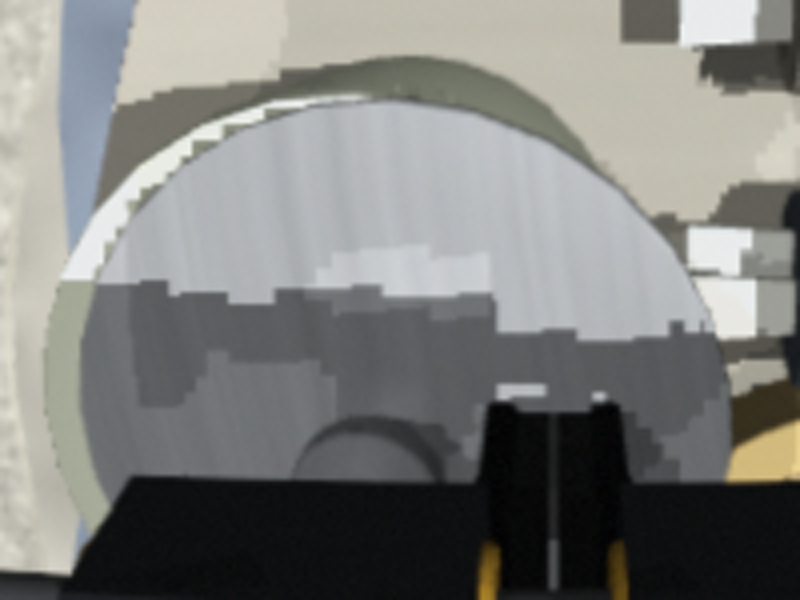

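The knob's right edge is at about col 445 and the finger at 480, a gap of about 5 mm. Pushing in -y in small steps.

>>> jog_arm(increments=[[[0, 0, 0, 0, -0.002, 0, 1], [0, 0, 0, 0, -0.003, 0, 1], [0, 0, 0, 0, -0.004, 0, 1], [0, 0, 0, 0, -0.004, 0, 1]]])

```text
time: 12.35
position: [0.4675, 0.3457, 0.0796]
tool_rot: [0.708, -0.003, -0.001, -0.706]
ft_force: [-0.8, -0.2, 0.2]
grip_width: 0.0006
```

>>> jog_arm(increments=[[[0, 0, 0, 0, -0.001, 0, 1], [0, 0, 0, 0, -0.0015, 0, 1], [0, 0, 0, 0, -0.0015, 0, 1]]])

```text
time: 12.65
position: [0.4675, 0.3444, 0.0796]
tool_rot: [0.708, -0.003, -0.0, -0.706]
ft_force: [-0.3, 1.2, -0.1]
grip_width: 0.0003
```

>>> jog_arm(increments=[[[0, 0, 0, 0, -0.001, 0, 1], [0, 0, 0, 0, -0.0015, 0, 1], [0, 0, 0, 0, -0.0015, 0, 1]]])

```text
time: 12.95
position: [0.4676, 0.3429, 0.0796]
tool_rot: [0.708, -0.003, -0.0, -0.706]
ft_force: [-0.6, 0.5, 0.3]
grip_width: 0.0006
```

>>> jog_arm(increments=[[[0, 0, 0, 0, -0.001, 0, 1], [0, 0, 0, 0, -0.0015, 0, 1], [0, 0, 0, 0, -0.0015, 0, 1]]])

```text
time: 13.25
position: [0.4676, 0.3414, 0.0796]
tool_rot: [0.708, -0.003, -0.0, -0.706]
ft_force: [-0.4, 1.6, 0.2]
grip_width: 0.0009
```

>>> jog_arm(increments=[[[0, 0, 0, 0, -0.001, 0, 1], [0, 0, 0, 0, -0.0015, 0, 1], [0, 0, 0, 0, -0.0015, 0, 1]]])

```text
time: 13.55
position: [0.4676, 0.3398, 0.0796]
tool_rot: [0.708, -0.003, -0.0, -0.706]
ft_force: [-0.2, 1.7, 0.0]
grip_width: 0.0004
```

>>> jog_arm(increments=[[[0, 0, 0, 0, -0.001, 0, 1], [0, 0, 0, 0, -0.001, 0, 1]]])

```text
time: 13.75
position: [0.4676, 0.3387, 0.0797]
tool_rot: [0.708, -0.003, -0.0, -0.706]
ft_force: [-0.4, 0.4, -0.5]
grip_width: 0.0001
```

```bash
python3 - <<'E'
from h import *
im=cv2.cvtColor(camera("wrist"),cv2.COLOR_RGB2BGR); cv2.imwrite("pics/w11.png",cv2.resize(im[150:300,140:340],(800,600),interpolation=cv2.INTER_CUBIC))
o=get_obs();print(o["ft_force"],o["position"])
E
```

```text
[0.44381573 1.16246602 0.29358073] [0.4675977  0.33869591 0.07965334]
```

View pics/w11.png

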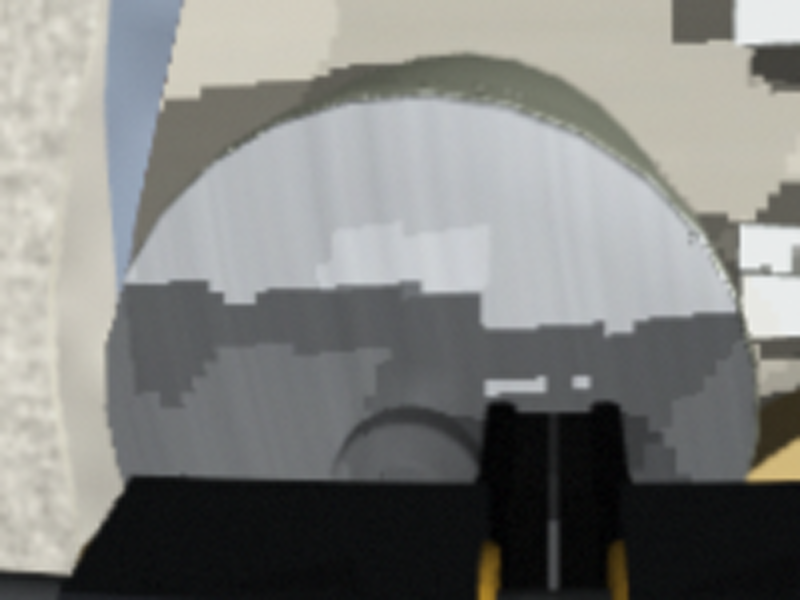

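The lid has slid, and its left rim is now covered, so it probably dropped. Back off, rise and check from above.

>>> jog_arm(increments=[[[0, 0, 0, 0, 0.004, 0, 1], [0, 0, 0, 0, 0.01, 0, 1], [0, 0, 0, 0, 0.014, 0.02, 1], [0, 0, 0, 0.02, 0.0, 0.06, 1], [0, 0, 0, 0.05, -0.02, 0.11, 1], [0, 0, 0, 0.07, -0.03, 0.15, 1], [0, 0, 0, 0.07, -0.03, 0.163, 1], [0, 0, 0, 0.07, -0.03, 0.163, 1]]])

```text
time: 14.6
position: [0.5408, 0.3092, 0.2467]
tool_rot: [0.707, -0.001, 0.003, -0.707]
ft_force: [-0.3, 0.1, 0.2]
grip_width: 0.0006
```

>>> jog_arm(increments=[[[0, 0, -8, 0, 0, 0, 1], [0, 0, -16, 0, 0, 0, 1], [0, 0, -16, 0, 0, 0, 1]]])

```text
time: 14.9
position: [0.5391, 0.3093, 0.2449]
tool_rot: [0.701, -0.1, 0.1, -0.699]
ft_force: [-0.5, 0.3, -0.0]
grip_width: 0.0004
```

```bash
python3 - <<'E'
from h import *
import pickle
i=camera_info("wrist"); pickle.dump(i,open("w12.pkl","wb")); print(get_obs()["position"], proj("wrist",[.4685,.3195,.0965],i))
im=cv2.cvtColor(camera("wrist"),cv2.COLOR_RGB2BGR); cv2.imwrite("pics/w12.png",im)
c0=np.array([.4685,.3195]); S=4; N=560
a,b=np.meshgrid(np.arange(N),np.arange(N)); X=c0[0]-(b-N/2)/S/1000; Y=c0[1]-(a-N/2)/S/1000
p=np.stack([X,Y,np.full_like(X,.0965)],-1)@i["R"].T+i["t"]; r=np.linalg.norm(p[...,:2],axis=-1); th=np.arctan2(r,p[...,2]); K=i["K"]
w=cv2.remap(im,(K[0,0]*p[...,0]/r*th+K[0,2]).astype(np.float32),(K[1,1]*p[...,1]/r*th+K[1,2]).astype(np.float32),cv2.INTER_CUBIC)
cv2.imwrite("pics/r12.png",w)
t=cv2.cvtColor(camera("scene"),cv2.COLOR_RGB2BGR); cv2.imwrite("pics/s12.png",cv2.resize(t[140:200,205:285],(800,600),interpolation=cv2.INTER_CUBIC))
E
```

```text
[0.53912289 0.30931557 0.24485088] (np.float64(268.90987278910336), np.float64(124.93229670807969))
```

View pics/r12.png

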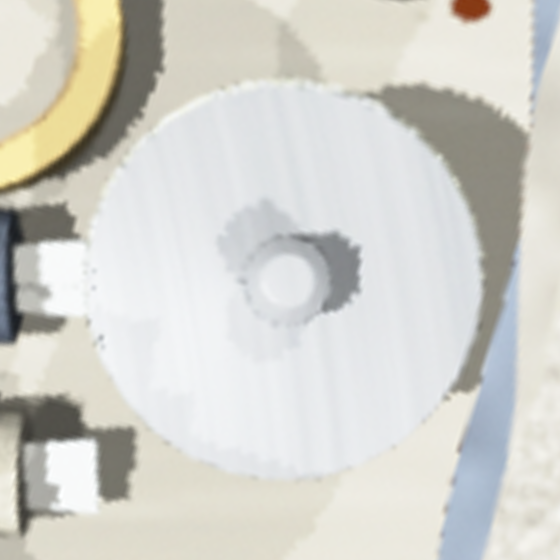

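View pics/w12.png

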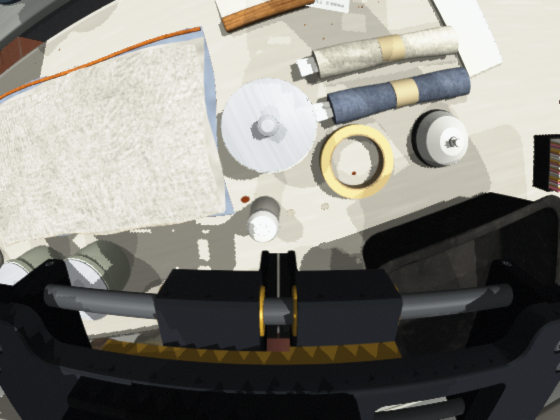

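View pics/s12.png

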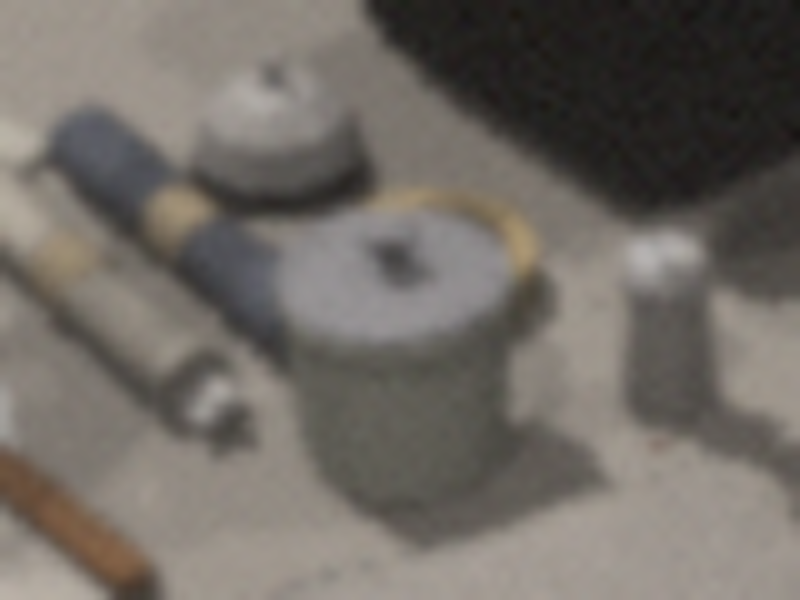

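The lid now covers the rim evenly. Its centre is at (285,278) in the rectified view, about 1–2 mm from the crock axis, and the knob is concentric. I'll confirm it is home with a light press at the same spot: seated should touch at reported z ≈ 0.068 and not give.

>>> jog_arm(increments=[[[0, 0, 8, -0.03, 0.025, -0.03, 1], [0, 0, 16, -0.06, 0.045, -0.06, 1], [0, 0, 16, -0.072, 0.05, -0.1, 1], [0, 0, 16, -0.072, 0.05, -0.14, 1], [0, 0, 16, -0.072, 0.05, -0.16, 1], [0, 0, 16, -0.072, 0.05, -0.168, 1], [0, 0, 16, -0.072, 0.05, -0.168, 1], [0, 0, 16, -0.072, 0.05, -0.168, 1]]])

```text
time: 15.8
position: [0.4683, 0.3597, 0.0779]
tool_rot: [0.708, 0.0, 0.001, -0.707]
ft_force: [0.8, -0.1, -0.6]
grip_width: 0.0002
```

>>> jog_arm(increments=[[[0, 0, 0, 0, 0, -0.001, 1], [0, 0, 0, 0, 0, -0.002, 1], [0, 0, 0, 0, 0, -0.002, 1]]])

```text
time: 16.1
position: [0.4688, 0.3598, 0.0767]
tool_rot: [0.707, 0.001, 0.002, -0.707]
ft_force: [-0.5, 0.2, -0.1]
grip_width: 0.0006
```

>>> jog_arm(increments=[[[0, 0, 0, 0, 0, -0.001, 1], [0, 0, 0, 0, 0, -0.002, 1], [0, 0, 0, 0, 0, -0.003, 1], [0, 0, 0, 0, 0, -0.003, 1]]])

```text
time: 16.5
position: [0.4686, 0.3597, 0.0735]
tool_rot: [0.708, 0.001, 0.001, -0.707]
ft_force: [-1.1, 0.9, 0.6]
grip_width: 0.0004
```

>>> jog_arm(increments=[[[0, 0, 0, 0, 0, -0.001, 1], [0, 0, 0, 0, 0, -0.001, 1]]])

```text
time: 16.7
position: [0.4685, 0.3597, 0.0723]
tool_rot: [0.708, 0.0, 0.001, -0.707]
ft_force: [-0.1, -0.4, -0.4]
grip_width: 0.0008
```

>>> jog_arm(increments=[[[0, 0, 0, 0, 0, -0.001, 1], [0, 0, 0, 0, 0, -0.001, 1]]])

```text
time: 16.9
position: [0.4684, 0.3596, 0.0711]
tool_rot: [0.708, 0.0, 0.001, -0.707]
ft_force: [0.7, -0.1, -0.3]
grip_width: 0.0008
```

>>> jog_arm(increments=[[[0, 0, 0, 0, 0, -0.001, 1], [0, 0, 0, 0, 0, -0.001, 1]]])

```text
time: 17.1
position: [0.4683, 0.3596, 0.0699]
tool_rot: [0.708, 0.0, 0.001, -0.706]
ft_force: [-0.1, 0.4, 0.1]
grip_width: 0.0005
```

>>> jog_arm(increments=[[[0, 0, 0, 0, 0, -0.0008, 1], [0, 0, 0, 0, 0, -0.0008, 1]]])

```text
time: 17.3
position: [0.4682, 0.3595, 0.069]
tool_rot: [0.708, 0.0, 0.001, -0.706]
ft_force: [-0.3, 0.0, 0.5]
grip_width: 0.0008
```

>>> jog_arm(increments=[[[0, 0, 0, 0, 0, -0.0008, 1], [0, 0, 0, 0, 0, -0.0008, 1]]])

```text
time: 17.5
position: [0.4683, 0.3595, 0.0683]
tool_rot: [0.708, 0.0, 0.001, -0.706]
ft_force: [-0.7, 0.3, 0.7]
grip_width: 0.0007
```

>>> jog_arm(increments=[[[0, 0, 0, 0, 0, -0.0006, 1], [0, 0, 0, 0, 0, -0.0006, 1]]])

```text
time: 17.7
position: [0.4683, 0.3595, 0.0683]
tool_rot: [0.708, 0.0, 0.001, -0.707]
ft_force: [-1.0, -1.1, 5.4]
grip_width: 0.0006
```

It is stiff at 0.0683, exactly 4 mm lower, so that side is home. Next the opposite (-y) edge, to rule out an overshoot.

>>> jog_arm(increments=[[[0, 0, 0, 0, 0, 0.02, 1], [0, 0, 0, 0, 0, 0.045, 1], [0, 0, 0, 0, -0.03, 0.045, 1], [0, 0, 0, 0, -0.06, 0.045, 1], [0, 0, 0, 0, -0.078, 0.045, 1], [0, 0, 0, 0, -0.078, 0.025, 1], [0, 0, 0, 0, -0.078, 0.009, 1], [0, 0, 0, 0, -0.078, 0.009, 1]]])

```text
time: 18.5
position: [0.4667, 0.2807, 0.0754]
tool_rot: [0.708, -0.001, -0.0, -0.706]
ft_force: [-0.3, -0.4, -0.3]
grip_width: 0.0005
```

>>> jog_arm(increments=[[[0, 0, 0, 0, 0, -0.001, 1], [0, 0, 0, 0, 0, -0.002, 1], [0, 0, 0, 0, 0, -0.003, 1], [0, 0, 0, 0, 0, -0.003, 1]]])

```text
time: 18.9
position: [0.4669, 0.2809, 0.0728]
tool_rot: [0.708, -0.001, 0.0, -0.706]
ft_force: [0.4, 0.2, -0.1]
grip_width: 0.0004
```

>>> jog_arm(increments=[[[0, 0, 0, 0, 0, -0.001, 1], [0, 0, 0, 0, 0, -0.001, 1]]])

```text
time: 19.1
position: [0.4671, 0.281, 0.072]
tool_rot: [0.708, -0.001, 0.0, -0.706]
ft_force: [0.2, 0.5, -0.9]
grip_width: 0.0006
```

>>> jog_arm(increments=[[[0, 0, 0, 0, 0, -0.001, 1], [0, 0, 0, 0, 0, -0.001, 1]]])

```text
time: 19.3
position: [0.467, 0.281, 0.071]
tool_rot: [0.708, -0.001, 0.0, -0.706]
ft_force: [0.3, -0.2, 0.1]
grip_width: 0.0004
```

>>> jog_arm(increments=[[[0, 0, 0, 0, 0, -0.001, 1], [0, 0, 0, 0, 0, -0.001, 1]]])

```text
time: 19.5
position: [0.4669, 0.281, 0.0698]
tool_rot: [0.708, -0.001, -0.0, -0.706]
ft_force: [0.1, 0.0, 0.6]
grip_width: 0.0005
```

>>> jog_arm(increments=[[[0, 0, 0, 0, 0, -0.0008, 1], [0, 0, 0, 0, 0, -0.0008, 1]]])

```text
time: 19.7
position: [0.4668, 0.2809, 0.0689]
tool_rot: [0.708, -0.001, -0.0, -0.706]
ft_force: [-0.0, -0.0, -0.5]
grip_width: 0.0005
```

>>> jog_arm(increments=[[[0, 0, 0, 0, 0, -0.0008, 1], [0, 0, 0, 0, 0, -0.0008, 1]]])

```text
time: 19.9
position: [0.4669, 0.281, 0.0683]
tool_rot: [0.708, -0.001, -0.0, -0.706]
ft_force: [-0.7, 0.1, 1.6]
grip_width: 0.0004
```

>>> jog_arm(increments=[[[0, 0, 0, 0, 0, -0.0006, 1], [0, 0, 0, 0, 0, -0.0006, 1]]])

```text
time: 20.1
position: [0.467, 0.281, 0.0682]
tool_rot: [0.708, -0.001, 0.0, -0.706]
ft_force: [-0.6, 0.2, 4.8]
grip_width: 0.0005
```

Both sides are stiff at 0.0682–0.0683, so the lid is level and seated. Rise clear and take a last look.

>>> jog_arm(increments=[[[0, 0, 0, 0, 0, 0.02, 1], [0, 0, 0, 0, 0, 0.06, 1], [0, 0, 0, 0, 0, 0.1, 1], [0, 0, 0, 0, 0, 0.14, 1], [0, 0, 0, 0, 0.04, 0.17, 1], [0, 0, 0, -0.02, 0.08, 0.17, 1], [0, 0, 0, -0.04, 0.12, 0.17, 1], [0, 0, 0, -0.04, 0.12, 0.17, 1]]])

```text
time: 20.9
position: [0.4241, 0.4052, 0.2384]
tool_rot: [0.707, 0.001, -0.002, -0.707]
ft_force: [-0.0, -0.4, 0.5]
grip_width: 0.0001
```

```bash
python3 - <<'E'
from h import *
o=get_obs(); print(o["position"],o["ft_force"])
for n in("scene","top"): cv2.imwrite(f"pics/{n}9.png",cv2.cvtColor(camera(n),cv2.COLOR_RGB2BGR))
im=cv2.imread("pics/top9.png"); im0=cv2.imread("pics/top0.png")
s=cv2.imread("pics/scene9.png")
cv2.imwrite("pics/f9.png",np.vstack([cv2.resize(im[130:260,90:450],(800,289)),cv2.resize(s[140:320,200:400],(333,300)).repeat(1,0) if 0 else cv2.copyMakeBorder(cv2.resize(s[140:320,200:400],(333,300)),0,0,0,467,cv2.BORDER_CONSTANT)]))
E
```

```text
[0.42410441 0.40518165 0.23839079] [-0.00414824 -0.4041329   0.53955941]
```

View pics/f9.png

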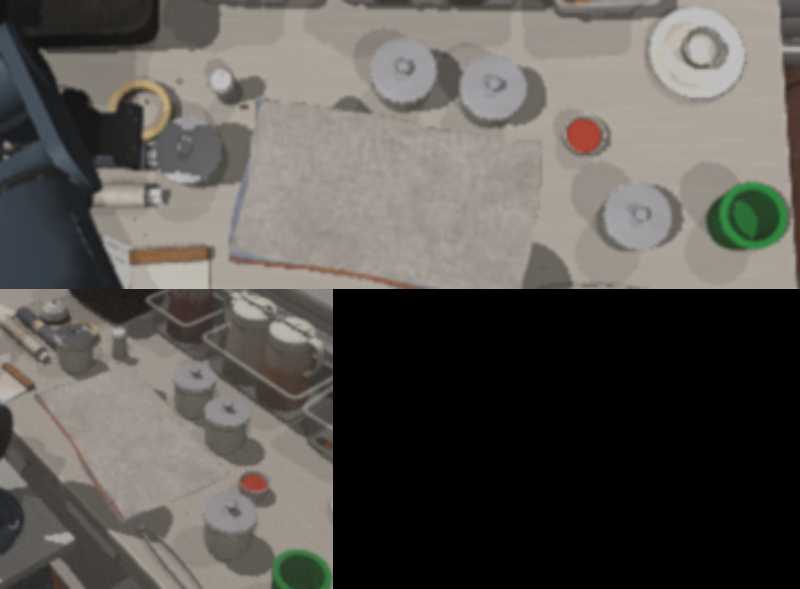

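The repaired lid at (188,150) sits centred, with no bright rim showing. The other three are untouched at (404,72), (493,90) and (637,216), and the bystanders stand where they were. The arm is clear, so I'm handing in.

```bash
python3 -c "
from rig import *
print(hand_in())"
```

```text
the job is handed in; nothing more can be done
None
```

The skewed lid was the leftmost one, on the crock at about (0.468, 0.320). It now lies flat and home, and I handed the job in at about 21 s on the robot's clock. No verdict was reported.

- **What I did:** I pressed the lid's high (+y) edge. It gave about 1.5 mm and then went stiff, peaking at 8.6 N. I then nudged it about 6 mm towards -y by its knob, with under 2 N, until the lip dropped in.
- **Seating check:** Light presses of about 5 N afterwards met a stiff stop at the same height on both the +y and -y edges. That is 4 mm below the rocked height. From above, the lid sits about 1–2 mm from the crock axis.
- **Other things:** I never touched the other three lids, and they looked evenly seated in the pictures but were not pressed. I saw no bystander moved. The arm ended clear of everything.
- **What disagreed:** The fingertips touched the lid with the reported TCP about 28 mm below the lid's expected height. The pictures also showed the real tips 20 mm or more above the reported point. I did not find the cause, so I worked from the contact heights instead.

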